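# Close the ring up in the jeweller's dip jar

### The job

Pick up the little dip basket, with the finger ring still in it, by its knob and lower it gently, without dropping it, until it stands upright on the bottom of the open jar, and let go. Then swing the jar's hinged cap over onto the mouth, and after that twist the cap clockwise (seen from above) until it is fully tight. Leave the other things on the bench where they are.

Things in the scene. Friction and masses are not known exactly. Their poses are not given: they have to be found in the camera images.
- jar: White round jar, fixed to the bench by a steel foot disc (84 mm diameter, 5 mm thick). 56 mm outer diameter, 48 mm inner diameter, rim 75 mm above the bench, inner floor 6 mm above the bench. Origin: centre of the underside; z up. The cap's hinge is on its -x side, and the open cap stands up there.
- jar_mouth (a point): Centre of the jar's open mouth, at rim height (75 mm above the bench).
- hinge (a point): Middle of the cap's hinge line on the jar: 34 mm to the jar's -x side of its axis, 65 mm above the bench; the line runs along the jar's y.
- collar (a joint): Hinge of the dark steel collar ring (64 mm outer diameter, 7 mm high) that carries the captive cap: 0 = cap lying flat on the jar, 2.0 rad = fully open. It starts between 1.65 and 1.95, past upright and leaning away from the jar. The hinge is lightly stiff (0.03 N m): it stays where it is left and must be pushed all the way down.
- cap (a joint): Twist of the black ribbed screw cap in its collar: 0 = fully unscrewed, 1.75 rad = tight at its stop; grows clockwise seen from above when shut. Starts between 0 and 0.4; stiff (0.06 N m), and stays where it is left. The raised rib on its top (22 mm long, from centre to edge) points at the small square tab on the collar when tight.
- cap_top (a point): Centre of the outer flat top of the cap; z is the cap's axis, pointing out of the top. The cap is hollow, 60 mm across and 25 mm high, of which all stands clear above the collar. When shut, the top is 98 mm above the bench and 23 mm above the jar's rim; the rib stands 3 mm higher. With the cap on, the space inside reaches 20 mm above the rim.
- basket: Loose steel dip basket, 60 g: round pan 38 mm in diameter, 14 mm high, 3 mm thick floor, with a wire bail up to a round upright knob, 12 mm in diameter, 22 mm high, on its axis; the knob runs from 62 to 84 mm above the underside. Origin: centre of the underside; z up. Standing in the jar its knob reaches 15 mm above the rim.
- ring: Loose brass finger ring, 22 mm outer diameter, 6 mm high, lying in the basket's pan. Origin: centre of its underside.
- block: Bystander: dark soldering block, 75 x 55 x 25 mm. Origin: centre of the underside.
- bottle: Bystander: closed amber bottle, 56 mm in diameter, 120 mm high. Origin: centre of the underside.
- hammer: Bystander: hammer lying on the bench, 220 mm long along its x. Origin at its underside.
- burs: Bystander: wooden block, 60 x 110 x 40 mm, with small steel burs standing up to 77 mm above the bench. Origin: centre of the underside.
Not all that is in view belongs to the job. What is shaped like the jar but blue or purple is not meant.

How it is judged:
By the outcome, as a careful person would: the job done as asked, in the order asked, and still so for the second after the job is handed in, with the robot touching nothing.
It also fails if it takes over 72 s, if anything falls off the work surface, if the arm or the gripper's body presses on something with over 40 N, if the wrist force passes 120 N, or if a joint passes its speed limit or range.

### The arm

A 6-joint arm with a two-finger parallel gripper is mounted at the origin on the work surface. World frame = base frame: x ahead of the robot, y to its left, z up, the work surface at z = 0. Lengths are in m, angles in degrees, forces in N, time in s.
With the tool pointing down it reaches from about 0.325 to 0.775 m from the base axis. Payload 5.5 kg.
Tool frame: the origin (TCP) lies at the centre of the arm's flange, where the gripper is bolted on; the fingertips stand 182 mm ahead of it and the grasp point (between the pads) lies 163 mm ahead of it; z points along the fingers, y is the line along which they close (so a half turn about z gives the same grasp; the last joint's range is limited). The gripper opens to 88 mm and grips with 3 to 60 N. Pads are 20 mm wide; open, the fingers measure 115 mm over their backs; the gripper's body (75 mm by 178 mm) begins 61 mm behind the grasp point.
Start: joints at [-78.994, 5.22, 70.514, -0, 104.267, -3.249], TCP at [0.148, -0.582, 0.405] pointing down, gripper open.
Joint ranges: [-164.24, 164.24], [-49.07, 125.15], [9.68, 141.18], [-86.29, 266.29], [3.28, 154.24], [-151.56, 151.56]. Speed limits (degrees/s): [147.25, 147.25, 172.46, 180, 180, 180].

### API

Orientations are given as [roll, pitch, yaw] about the fixed x, y, z axes, in that order (R = Rz(yaw) Ry(pitch) Rx(roll)).
In Python, from station import r gives the robot as it stands. The module is installed in compiled form; this text tells all that it offers. Calls block until the motion is done:
- r.reach(position, orientation): joint-space move of the TCP to a pose.
- r.servo_line(position, rotation=None, speed=0.15): straight line of the TCP; rotation=None keeps the orientation; speed is the mean speed in m/s.
- r.move_joints(angles): joint-space move.
- r.let_go() and r.grab(squeeze=None): open the fingers fully, or close them until they stop; squeeze is the grip in N (None keeps the last).
- r.wait(seconds).
- r.inverse_kinematics(position, orientation): joint angles nearest the present ones, or None.
- r.sense(): the state.
- r.snapshot(name): name is "scene" or "top" or "wrist"; returns a dict with "frame" (384x512x3 uint8, red, green, blue), "fx", "fy", "cx", "cy" (pixels), "R" (3x3) and "t" (3): a world point X has camera coordinates R X + t. Camera axes: x right, y down, z forward; pixel columns grow to the right and rows downward; lengths in m; the calibration is good to about 2 mm. A picture is of the moment at which its call begins. There is no depth.
A pose or a line that the arm cannot do raises r.IKError and nothing moves.
- r.hand_in(): hands the job in; it is judged then, once.
The state is a dict: "clock": time; "joints": joint angles; "joint_vel": joint speeds; "joint_torque": joint torques, N m; "tcp_pos": TCP position; "orientation": TCP orientation; "contact_force": force on the tool from outside, world axes, zero at the start; "torque": the same for the moment, N m; "opening": finger opening in m; "gripper_force": force on a finger pad.
Only numpy, scipy, OpenCV 4.12 (cv2) and the standard library are available. Lean on these libraries where they do the work, as an engineer would, in place of code of your own. Each camera call takes 0.05 s, during which the arm holds its last target. There are 200 camera calls.

## Working session

There is one attempt and no reset: what is moved stays moved. The work goes in short steps, each a Python script; the robot and the scene stay as the last script left them, time stands still between calls to the robot, and variables do not carry over. Pictures are saved under pics/ and viewed, at most 10 in all, crops included, and the job is handed in when it is done.

```bash
mkdir -p pics
cat > h.py <<'E'
import numpy as np, cv2
from station import r
def snap(n,f=None):
    s=r.snapshot(n)
    for k in("R","t"): s[k]=np.array(s[k])
    if f: cv2.imwrite(f"pics/{f}.png",s["frame"][:,:,::-1])
    return s
def ray(s,u,v):
    d=s["R"].T@np.array([(u-s["cx"])/s["fx"],(v-s["cy"])/s["fy"],1]); return -s["R"].T@s["t"],d/np.linalg.norm(d)
def onz(s,u,v,z):
    c,d=ray(s,u,v); return c+d*(z-c[2])/d[2]
def tri(*rs):
    A=sum(np.eye(3)-np.outer(d,d) for c,d in rs); b=sum((np.eye(3)-np.outer(d,d))@c for c,d in rs); return np.linalg.solve(A,b)
def proj(s,X):
    p=s["R"]@np.array(X)+s["t"]; return s["fx"]*p[0]/p[2]+s["cx"],s["fy"]*p[1]/p[2]+s["cy"]
E
python3 - <<'E'
from h import *
a=snap("scene","scene0");b=snap("top","top0");c=snap("wrist")
im=np.hstack([a["frame"],b["frame"]])[:,:,::-1]
for n,s in zip("stw",(a,b,c)): print(n,s["fx"],-s["R"].T@s["t"],s["R"][2])
cv2.imwrite("pics/s0x.png",cv2.resize(a["frame"],(768,576),interpolation=2)[:,:,::-1])
cv2.imwrite("pics/t0x.png",cv2.resize(b["frame"],(768,576),interpolation=2)[:,:,::-1])
E
```

```text
s 430.85391872268036 [1.34301383 0.10816193 0.94592465] [-0.67772326 -0.10483755 -0.72780511]
t 372.08621526258935 [ 0.28038898 -0.02467952  1.30503498] [ 2.18779649e-01  4.14935809e-04 -9.75774202e-01]
w 331.9748311384351 [ 0.21486811 -0.56586237  0.38344022] [-0.24715035 -0.0595582  -0.96714504]
```

View pics/s0x.png

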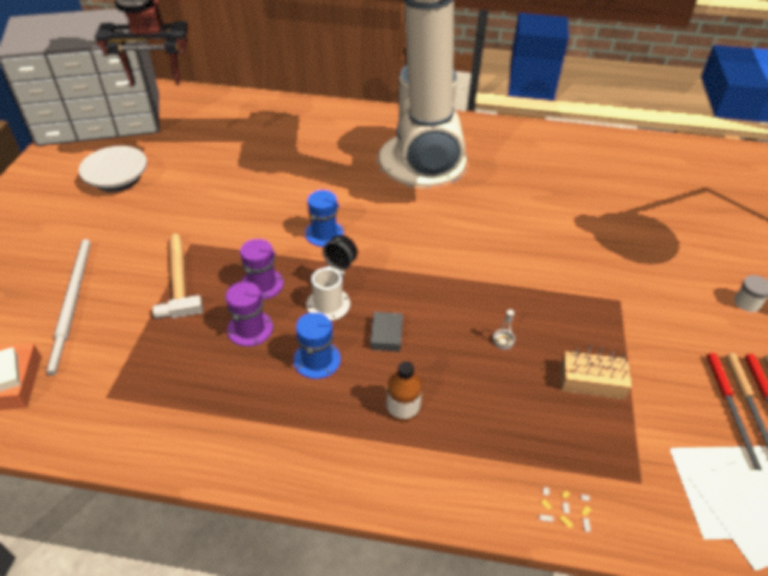

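View pics/t0x.png

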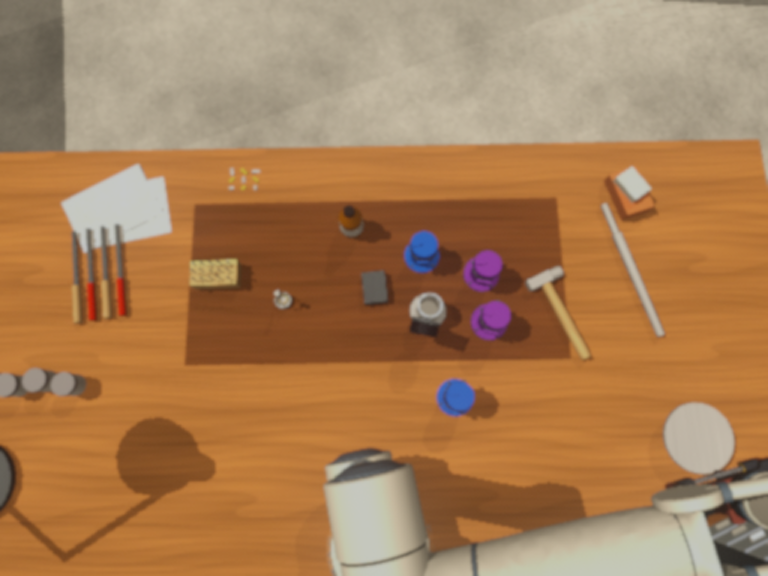

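Candidates for the jar (scene.png pixels are half-scale ×2/3 of the view): white jar with open black cap (218,195), the blue ones (215,142) and (210,230), and the purple ones (172,178) and (163,208). I choose the white one. The basket is the only steel one, at (336,222). The burs at (398,248) and the tins are not similar. Next: close views with the wrist camera.

Run:
```python
from h import *
b=snap("top");a=snap("scene")
k=1/1.5
B=onz(b,283*k,300*k,.01);J=onz(b,430*k,306*k,.075)
print("basket",B,onz(a,504*k,340*k,.01),"jar",J,onz(a,327*k,277*k,.075))
print("cap tri",tri(ray(a,340*k,252*k),ray(b,425*k,327*k)))
ims=[]
for i,(P,dx,dy) in enumerate([(B,-.12,0),(B,-.06,-.04),(J,-.1,0),(J,-.16,-.05)]):
    # yaw 0 with camera ahead: try TCP pointing down
    r.reach([P[0]+dx,P[1]+dy,.40],[180,0,0] if i==0 else r.sense()["orientation"])
    s=snap("wrist",f"w{i}");np.savez(f"w{i}.npz",**s)
    print(i,r.sense()["orientation"],-s["R"].T@s["t"]-r.sense()["tcp_pos"],proj(s,P),r.sense()["clock"])
    ims.append(s["frame"][:,:,::-1])
m=np.vstack([np.hstack(ims[:2]),np.hstack(ims[2:])])
cv2.imwrite("pics/wm.png",cv2.resize(m,(800,600),interpolation=cv2.INTER_AREA))
```

```text
basket [0.54845821 0.22047198 0.01      ] [0.55515858 0.2230266  0.01      ] jar [ 0.51510756 -0.12199568  0.075     ] [ 0.51709582 -0.120042    0.075     ]
cap tri [ 0.46479023 -0.10684368  0.09356912]
0 [ 1.79991228e+02  2.02190646e-03 -5.68262537e-02] [ 0.06925211 -0.00134722 -0.02018649] (np.float64(256.2823301441259), np.float64(53.375396494799475)) 3.2833
1 [-1.79996262e+02  6.06365259e-02 -1.22100557e-01] [ 0.06985164 -0.00212421 -0.02062469] (np.float64(218.8618309448021), np.float64(112.83316652908927)) 3.725
2 [-1.79980511e+02  4.21368766e-02 -2.25663247e-02] [ 0.0690827  -0.00147522 -0.02011788] (np.float64(257.63988382845395), np.float64(66.89963086565247)) 4.9583
3 [-1.79966080e+02  7.77657227e-03  1.36497063e-02] [ 0.06884783 -0.0016006  -0.02007012] (np.float64(195.76948580704794), np.float64(-10.807521687653747)) 5.4167
```

View pics/wm.png

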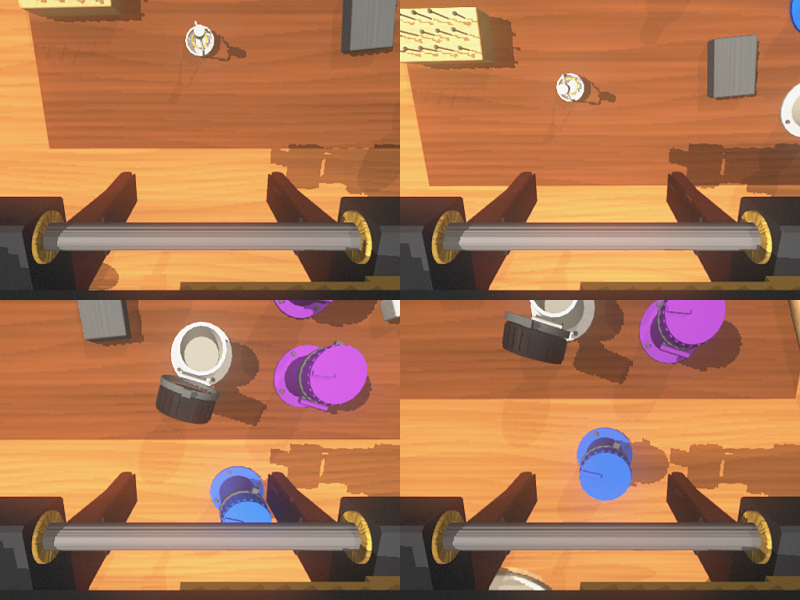

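The wrist views show the basket, white with its ring, at montage pixels (200,40) and (570,88). The white jar with open black cap is at (202,350), with its hinge towards the robot, turned roughly -15°. I'll crop closer.

Run:
```python
from h import *
ims=[]
for i,(u,v,w) in enumerate([(256,53,32),(219,113,32)]):
    f=np.load(f"w{i}.npz")["frame"][v-w:v+w,u-w:u+w,::-1]; ims.append(cv2.resize(f,(400,400),interpolation=cv2.INTER_NEAREST))
f=np.load("w2.npz")["frame"]
f=f[10:170,190:350,::-1] if 0 else f[10:170,180:340,::-1]
cv2.imwrite("pics/c1.png",np.hstack(ims)); cv2.imwrite("pics/c2.png",cv2.resize(f,(600,600),interpolation=cv2.INTER_NEAREST))
```

```text
(no output)
```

View pics/c1.png

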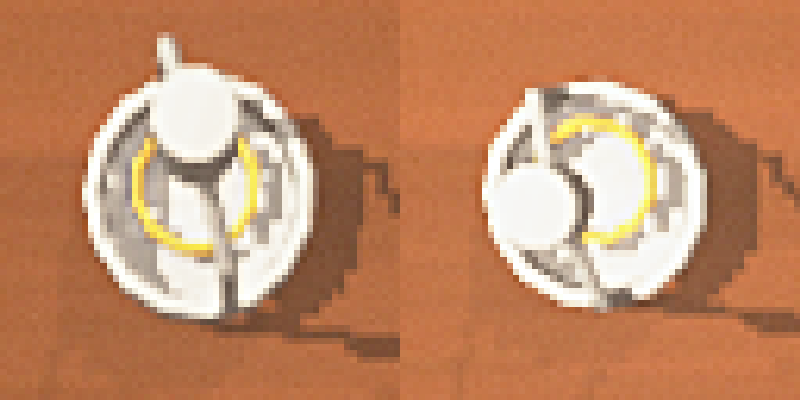

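View pics/c2.png

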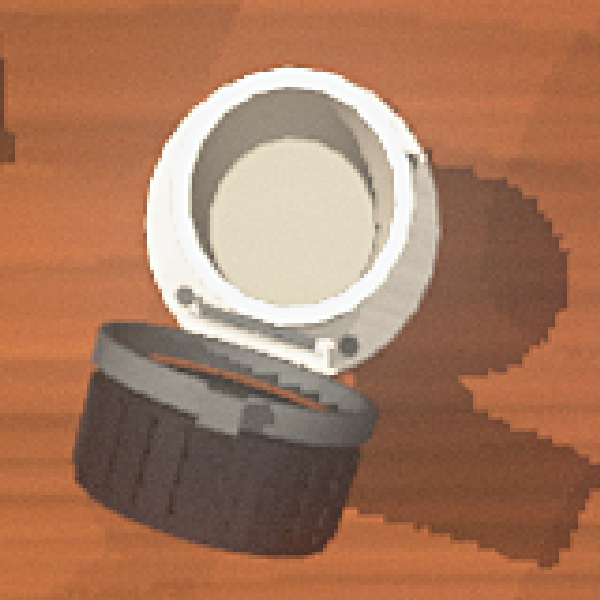

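Knob tops in the crops: w0 (255.2,39.4), w1 (208.6,114.1). Pan centres: w0 (256,52.2), w1 (218.2,112.2). Jar opening centre in w2: ≈(257,62). The hinge line runs from crop (190,303) to (328,350).

```bash
cat >> h.py <<'E'
def rim(s,uv,thr=225):
    m=(s["frame"].min(2)>thr).astype(np.uint8)
    cs,hh=cv2.findContours(m,cv2.RETR_CCOMP,cv2.CHAIN_APPROX_NONE)
    out=[cv2.fitEllipse(c) for c,h in zip(cs,hh[0]) if h[3]>=0 and len(c)>60 and cv2.pointPolygonTest(c,uv,False)>0]
    return out
E
python3 - <<'E'
from h import *
L=lambda i:dict(np.load(f"w{i}.npz"))
w0,w1,w2=L(0),L(1),L(2)
print("knobtop",tri(ray(w0,255.2,39.4),ray(w1,208.6,114.1)),"z84",onz(w0,255.2,39.4,.084),onz(w1,208.6,114.1,.084))
print("pan tri",tri(ray(w0,256,52.2),ray(w1,218.2,112.2)),onz(w0,256,52.2,.010),onz(w1,218.2,112.2,.010))
r.reach([.515-.05,-.122+.05,.42],[180,0,0]);w4=snap("wrist","w4");np.savez("w4.npz",**w4)
p=proj(w4,[.515,-.122,.075])
for t in(215,225,235):
    e2=rim(w2,(257.,62.),t);e4=rim(w4,p,t);print(t,e2,e4)
    if e2 and e4:
        a,b=e2[0][0],e4[0][0];print("jar",tri(ray(w2,*a),ray(w4,*b)),onz(w2,*a,.075),onz(w4,*b,.075))
h=[onz(w2,180+u/3.75,10+v/3.75,.067) for u,v in((190,303),(328,350))];print("hinge",h,np.mean(h,0));d=h[0]-h[1];print("yaw",np.degrees(np.arctan2(-d[0],d[1])))
u,v=int(p[0]),int(p[1]);print(p);v0=max(v-60,0)
cv2.imwrite("pics/c4.png",cv2.resize(w4["frame"][v0:v0+160,max(u-80,0):u+80,::-1],(600,600),interpolation=cv2.INTER_NEAREST));print(v0,max(u-80,0))
E
```

```text
knobtop [0.54935789 0.22103558 0.08261096] z84 [0.54908055 0.22097092 0.084     ] [0.54943667 0.22088849 0.084     ]
pan tri [0.5491863  0.22077448 0.01308415] [0.54959577 0.22076182 0.01      ] [0.54912833 0.2211656  0.01      ]
215 [((257.20538330078125, 61.81896209716797), (56.260398864746094, 59.306827545166016), 0.07480297982692719)] [((309.7502136230469, 120.0024642944336), (49.540557861328125, 52.00343704223633), 32.484806060791016)]
jar [ 0.51916835 -0.12160738  0.07534744] [ 0.51922913 -0.12162825  0.075     ] [ 0.51913079 -0.1216381   0.075     ]
225 [((257.2196960449219, 61.86004638671875), (56.383846282958984, 59.67744445800781), 178.7832489013672)] [((309.64349365234375, 120.02116394042969), (49.76375198364258, 52.17979049682617), 36.71770477294922)]
jar [ 0.51915579 -0.12159295  0.07494799] [ 0.5191959  -0.12164052  0.075     ] [ 0.51911308 -0.12153684  0.075     ]
235 [((257.22308349609375, 61.88874435424805), (56.455589294433594, 59.978878021240234), 179.1327362060547)] [((309.60821533203125, 119.97174835205078), (50.32086181640625, 52.51022720336914), 36.03422546386719)]
jar [ 0.51917861 -0.12160211  0.07460445] [ 0.5191727  -0.12164339  0.075     ] [ 0.51915925 -0.12150118  0.075     ]
hinge [array([ 0.49562981, -0.09758725,  0.067     ]), array([ 0.48463368, -0.13088615,  0.067     ])] [ 0.49013174 -0.1142367   0.067     ]
yaw -18.274508215889625
(np.float64(309.9463251849441), np.float64(124.40277484516797))
64 229
```

View pics/c4.png

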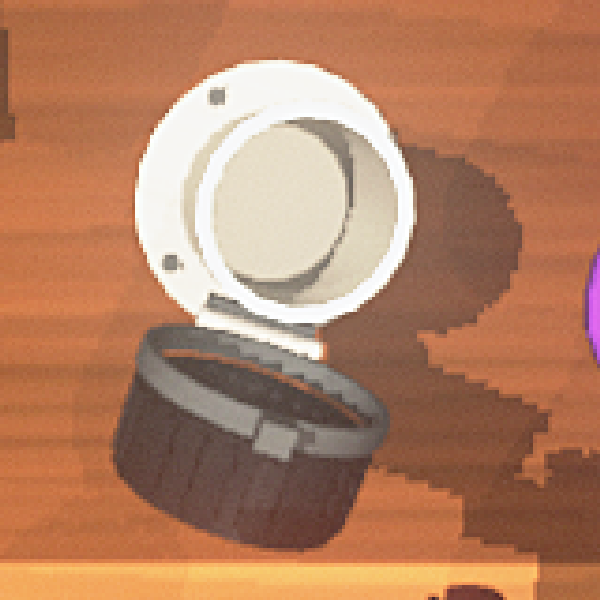

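Jar centre is (0.519,-0.1216), with the rim measured at 75 mm. The foot holes and hinge plate give a yaw of about -16.5°. In the crop, the cap is seen leaning away, with the tab at (275,440) opposite the hinge. The knob top measures 83 mm. Next I grasp the top 12 mm of the knob so the fingers stay above the rim.

Run:
```python
from h import *
Y=[180,0,-16.5]
r.reach([.5492,.2210,.33],Y)
r.servo_line([.5492,.2210,.254],speed=.08)
r.wait(.2); print(r.sense()["tcp_pos"],r.sense()["contact_force"])
r.grab(18); s=r.sense(); print(s["opening"],s["gripper_force"],s["tcp_pos"],s["clock"])
r.servo_line([.5492,.2210,.39],speed=.08); r.wait(.2)
s=r.sense(); print(s["opening"],s["contact_force"],s["clock"])
x,y=.5192,-.1216
r.servo_line([x,y,.39],speed=.12); r.wait(.3)
s=r.sense(); print(s["opening"],s["tcp_pos"],s["contact_force"],s["clock"])
a=snap("wrist");b=snap("scene");p=proj(b,[x,y,.1]);u,v=int(p[0]),int(p[1])
cv2.imwrite("pics/m1.png",np.hstack([cv2.resize(a["frame"],(400,300)),cv2.resize(b["frame"][v-60:v+45,u-70:u+70],(400,300))])[:,:,::-1])
```

```text
[0.54932853 0.22104516 0.25470575] [-0.23039106  0.52455934 -0.5240908 ]
0.01114002181591422 17.985115349292755 [0.54917954 0.22101819 0.25393371] 9.7833
0.011276824423686443 [ 0.66561351 -0.22278706 -1.28348854] 11.8333
0.011371137472970163 [ 0.51920031 -0.12153159  0.39001811] [ 0.07092156  0.20712248 -1.20199999] 15.15
```

View pics/m1.png

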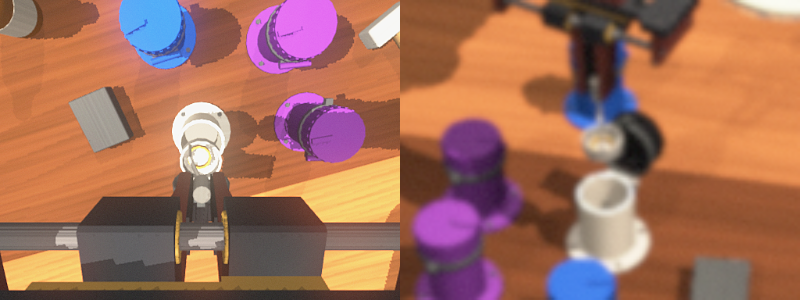

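The basket hangs from the knob with the ring in it (ring at ≈(202,155) in the wrist half) over the jar. Next I lower it with force watching.

Run:
```python
from h import *
x,y=.5192,-.1216
s=snap("wrist"); f=s["frame"].astype(int)
p=proj(s,[x,y,.139]); 
m=((f[:,:,0]-f[:,:,2]>60)&(f[:,:,0]>200)&(f[:,:,1]>150)).astype(np.uint8); m[:, :int(p[0])-25]=0; m[:,int(p[0])+25:]=0; m[:int(p[1])-25]=0;m[int(p[1])+25:]=0
q=np.argwhere(m)[:,::-1].mean(0); print(p,q,onz(s,*q,.140)[:2]-[x,y])
r.servo_line([x,y,.30],speed=.08); print(r.sense()["contact_force"])
r.servo_line([x,y,.265],speed=.04); r.wait(.2);z0=r.sense()["contact_force"][2]; print(z0)
z=.265
while z>.2575:
    z-=.0007; r.servo_line([x,y,z],speed=.015); r.wait(.05); c=r.sense(); print(round(z,4),np.round(c["contact_force"],2))
    if c["contact_force"][2]>z0+1.0: break
print(c["tcp_pos"],c["opening"],c["clock"])
```

```text
(np.float64(256.52434385981064), np.float64(202.68459959689588)) [258.35519126 200.80874317] [ 0.00126594 -0.00175992]
[-0.12187944 -1.38539465 -1.17015553]
-0.18779368152205766
0.2643 [ 0.05  1.04 -0.89]
0.2636 [-0.15  0.66 -0.59]
0.2629 [ 0.06  0.72 -1.18]
0.2622 [-0.47 -0.6  -1.77]
0.2615 [ 0.85  0.31 -0.92]
0.2608 [-0.37 -0.19 -1.81]
0.2601 [-0.62 -0.39 -1.08]
0.2594 [0.37 0.27 2.41]
[ 0.51931306 -0.12157489  0.25987633] 0.011298086970300165 20.2
```

Run:
```python
from h import *
x,y=.5192,-.1216
r.let_go(); print(r.sense()["opening"],r.sense()["contact_force"])
r.servo_line([x,y,.36],speed=.1)
psi=np.radians(-16.5);ex=np.array([np.cos(psi),np.sin(psi)])
print("clock",r.sense()["clock"])
r.servo_line([*(np.array([x,y])-ex*.02),.36],speed=.12)
a=snap("wrist");b=snap("scene");p=proj(b,[x,y,.08]);u,v=int(p[0]),int(p[1])
q=proj(a,[x,y,.08]);print(q);q=[int(np.clip(q[0],80,432)),int(np.clip(q[1],60,300))]
cv2.imwrite("pics/m2.png",np.hstack([cv2.resize(a["frame"][q[1]-60:q[1]+60,q[0]-80:q[0]+80],(400,300)),cv2.resize(b["frame"][v-45:v+45,u-60:u+60],(400,300))])[:,:,::-1])
```

```text
0.08775444603741124 [ 0.53066993 -0.26082746 -0.10105288]
clock 22.5917
(np.float64(256.61766932671424), np.float64(167.93006867156774))
```

View pics/m2.png

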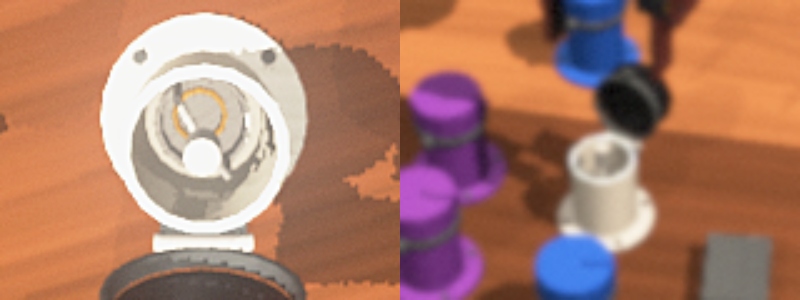

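The basket stands in the jar with the ring in it (ring ≈(200,110) in the left view, knob ≈(203,155)). The hinge plate lies level in this view, which confirms the yaw. Next I push the cap over.

Run:
```python
from h import *
J=np.array([.5192,-.1216]);psi=np.radians(-16.5);ex=np.array([np.cos(psi),np.sin(psi)]);ey=np.array([-ex[1],ex[0]])
P=lambda xj,z,yj=-.014:[*(J+ex*xj+ey*yj),z+.182]
Y=[180,0,-16.5]
r.servo_line(P(-.03,.20),speed=.2); r.grab(5)
r.servo_line(P(-.116,.20),speed=.2); r.servo_line(P(-.116,.107),speed=.15)
print(r.sense()["contact_force"],r.sense()["clock"])
r.servo_line(P(-.077,.109),speed=.05); print(r.sense()["contact_force"])
for th in np.radians([80,65,50,35,20,10,4,0]):
    c,s=np.cos(th),np.sin(th); r.servo_line(P(-.034+.044*c-.033*s-.010,.065+.044*s+.033*c),speed=.08)
    print(round(np.degrees(th)),np.round(r.sense()["contact_force"],1))
z=.098
while z>.0945:
    z-=.0007; r.servo_line(P(0,z),speed=.03); f=r.sense()["contact_force"]; print(round(z,4),np.round(f,1))
    if f[2]>8: break
r.servo_line(P(0,.16),speed=.15); print(r.sense()["clock"])
r.servo_line(P(-.04,.19,0),speed=.15)
a=snap("wrist");b=snap("scene");p=proj(b,[*J,.08]);u,v=int(p[0]),int(p[1])
q=proj(a,[*J,.09]);q=[int(np.clip(q[0],80,432)),int(np.clip(q[1],60,300))]
cv2.imwrite("pics/m3.png",np.hstack([cv2.resize(a["frame"][q[1]-60:q[1]+60,q[0]-80:q[0]+80],(400,300)),cv2.resize(b["frame"][v-45:v+45,u-60:u+60],(400,300))])[:,:,::-1])
r.let_go()
```

```text
[ 0.4740158  -0.05800761 -0.21430232] 25.9917
[-0.27147295  0.15606862 -0.93293977]
80 [ 0.1 -0.1 -0.8]
65 [-0.9 -0.4 -0.2]
50 [-0.2 -0.7 -0.1]
35 [-0.5  0.7 -0.7]
20 [-0.2 -1.  -0.3]
10 [-0.2  0.3  0.3]
4 [-0.3  0.2  0.2]
0 [0.3 0.1 2. ]
0.0973 [ 0.3 -0.6  4.5]
0.0966 [-0.5 -0.   7.8]
0.0959 [-1.6 -0.1 10.4]
30.6167
```

View pics/m3.png

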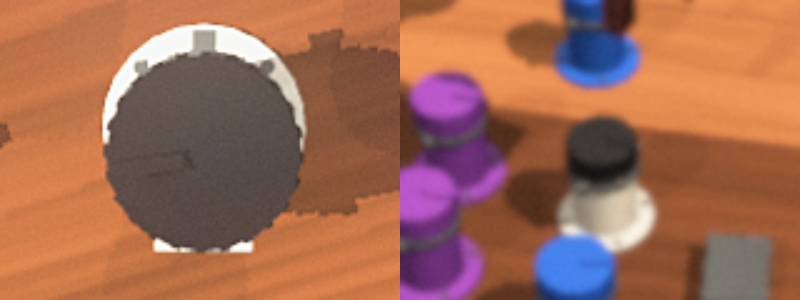

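The cap lies flat on the jar. The rib points left, from (190,158) to (110,160), about 95° counter-clockwise of the tab at (204,40). Next I grip and twist about 95° clockwise until the torque rises.

Run:
```python
from h import *
J=[.5192,-.1216]; y0=-16.5+49
r.reach([*J,.36],[180,0,y0]); print(r.sense()["joints"][5],r.sense()["clock"])
r.servo_line([*J,.262],speed=.12); r.wait(.1)
r.grab(22); s=r.sense(); t0=s["torque"][2]; print(s["opening"],s["contact_force"],s["torque"],s["clock"])
a=0
while a<112:
    a+=8 if a<80 else 3
    r.reach([*J,.262],[180,0,y0-a]); s=r.sense(); print(a,np.round(s["torque"],2),np.round(s["contact_force"],1),round(s["clock"],2))
    if abs(s["torque"][2]-t0)>.5 and a>75: break
r.wait(.2);s=r.sense(); print(s["torque"],s["joints"][5])
r.let_go(); r.servo_line([*J,.36],speed=.15)
psi=np.radians(-16.5); r.reach([J[0]-.04*np.cos(psi),J[1]-.04*np.sin(psi),.372],[180,0,-16.5])
print(r.sense()["clock"])
A=snap("wrist");b=snap("scene");p=proj(b,[*J,.08]);u,v=int(p[0]),int(p[1])
q=proj(A,[*J,.09]);q=[int(np.clip(q[0],80,432)),int(np.clip(q[1],60,300))]
cv2.imwrite("pics/m4.png",np.hstack([cv2.resize(A["frame"][q[1]-60:q[1]+60,q[0]-80:q[0]+80],(480,360)),cv2.resize(b["frame"],(320,360))])[:,:,::-1])
```

```text
40.7679530233788 33.425
0.058937817091130315 [-2.04635946  2.47782695  2.03820638] [0.48617374 0.38208598 0.02508322] 35.0583
8 [ 0.71  0.56 -0.05] [-2.8  3.7  2.1] 35.32
16 [ 0.79  0.54 -0.07] [-3.3  4.1  2.2] 35.58
24 [ 0.76  0.55 -0.07] [-2.8  4.4  3.5] 35.83
32 [0.73 0.54 0.01] [-3.1  3.8  3.4] 36.09
40 [ 0.7   0.59 -0.04] [-3.4  3.9  3.5] 36.35
48 [ 0.7   0.59 -0.03] [-2.5  3.9  3.5] 36.61
56 [0.7  0.61 0.01] [-2.8  4.7  2.8] 36.87
64 [ 0.69  0.69 -0.05] [-3.2  4.3  3.2] 37.12
72 [ 0.68  0.68 -0.01] [-3.3  3.6  3.5] 37.38
80 [ 0.7   0.75 -0.05] [-2.7  4.1  3.5] 37.64
83 [ 0.77  0.76 -0.05] [-3.6  3.4  4.7] 37.89
86 [ 0.72  0.75 -0.05] [-3.6  4.   3.3] 38.14
89 [ 0.75  0.78 -0.03] [-3.5  3.7  3.7] 38.39
92 [ 0.77  0.82 -0.05] [-3.3  4.1  4.9] 38.64
95 [ 0.72  0.81 -0.08] [-3.   4.1  3.6] 38.89
98 [0.76 0.77 0.01] [-4.4  4.1  4.3] 39.14
101 [0.36 0.99 0.57] [-4.5  1.3  4.7] 39.39
[0.26569521 1.09114481 0.67658177] 141.45871030995045
41.9083
```

View pics/m4.png

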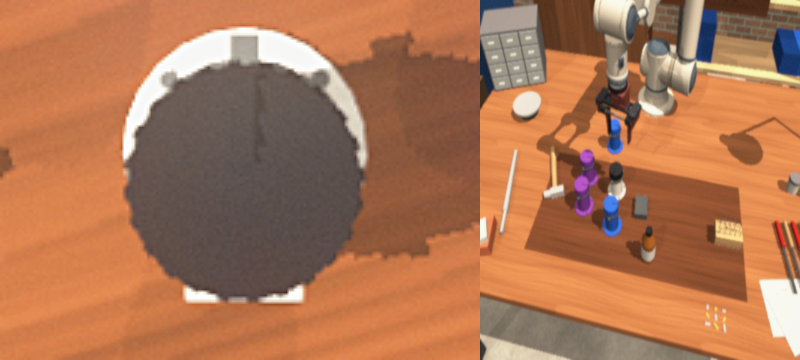

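The rib, from (258,160) to (258,75), now points at the tab at (245,47). The torque rose sharply at 101°, so the cap is at its stop. The arm is clear and the other things have not moved.

```bash
python3 -c "
from station import r
print(r.hand_in())"
```

```text
the job is handed in; nothing more can be done
None
```

The job is done and handed in at about 42 s: the basket, with the ring in it, stands in the white jar, and the cap is shut and twisted tight against its stop.

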